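# Refit the return spring of a desk paper punch

### The job

The paper punch lies on its side with the cover off and its return spring waits on the white rest. Drop the spring's hook down through the slot in the punch's anchor bracket, then stretch the spring and put its eye over the headed post on the lever crank, so that the let-go spring stays stretched between the two. Feel for the slot gently, do not force or overstretch the spring, and leave the mug, tape roll and screwdriver where they are.

Things in the scene. Friction and masses are not known exactly. Their poses are not given: they have to be found in the camera images.
- punch: Paper punch, fixed, on its side: grey steel pan 250 x 110 mm, rim 26 mm high, floor 8 mm above the desk; its lever (39 mm high, rubber grip) sticks out on its -y side, to 147 mm from the centre line. Origin: centre of its underside, on the desk; z up; x runs along the pan from the anchor bracket (-x end) to the post (+x end). The fitted spring lies along x at y = 0.
- slot_from (a point): BACK END of the anchor bracket's adjustment, never the slot itself. Bracket: steel bridge 50 (x) by 44 mm (y), top 4 mm thick, upper face at this point, 42 mm above the desk, free below. One slot through it, 13 mm long in the punch's x, 10 mm wide in y. Its centre lies 3 to 27 mm from this point towards +x (y exact), unmeasured: look or feel. Clamped: holds over 60 N.
- post (a point): The steel post on the lever crank, 172 mm from slot_from along the punch's +x. This point is on its axis, 50 mm above the desk, where the eye's wire centre lies when seated. Shoulder 20 mm in diameter with its top 4 mm below this point, neck 7 mm in diameter, head 11 mm in diameter whose top is 6 mm above this point. Axes as the punch's, z up.
- spring: Loose steel tension spring, about 80 g. Origin: centre of the flat-sided dark end block to grip, on the spring's axis: 30 mm long (x), 12 wide (y), 18 tall (z). x points from hook end to eye end; z up as it lies on the rest, the hook pointing to -z. Coil 14 mm in diameter, from x = -15 to -75 mm. On the rest its axis is 40 mm above the desk; fitted, 50 mm.
- eye (a point): Centre of the eye, a flat horizontal ring at the spring's +x end, 38 mm from the origin, on the spring's axis; 16 mm inside diameter, wire 4 mm thick (so its underside is 2 mm below the axis).
- hook_tip (a point): Foot of the hook at the spring's -x end, at the middle of its length. Wire 4 mm thick, going straight down from the axis at x = -88 mm, toe bent to +x: the foot spans x = -90 to -81 mm, underside 28 mm below the axis. Unstretched, this point is at x = -85.5, z = -26 mm in the spring's frame.
- hook_end (a joint): Stretch of the spring in m: 0 unstretched, grows as hook and eye are drawn apart. It takes 2.4 N to begin and 0.24 N more for each mm; more than 48 mm ruins it. Fitted, it is 9 to 36 mm according to where the bracket is clamped.
- rest: White plastic spring rest, fixed, 160 x 50 mm, with two risers that carry the coil and the eye; the end block stands free between them. Origin: under the spring's end block, on the desk; x along the spring as the spring's x.
- mug: White mug, 80 mm across, 85 mm high, loose; origin at the centre of its underside. Leave alone.
- tape: Roll of clear tape lying flat, 70 mm across, 20 mm high, loose; origin at the centre of its underside. Leave alone.
- driver: Screwdriver with black handle lying on the desk, loose; handle to its -x. Leave alone.
There are look-alikes about, which are no part of the job. What is shaped like the spring but blue or pink is not meant.

How it is judged:
By the outcome, as a careful person would: the job done as asked, in the order asked, and still so for the second after the job is handed in, with the robot touching nothing.
It also fails if it takes over 58 s, if anything falls off the work surface, if the arm or the gripper's body presses on something with over 40 N, if the wrist force passes 120 N, or if a joint passes its speed limit or range.

### The arm

A 6-joint arm with a two-finger parallel gripper is mounted at the origin on the work surface. World frame = base frame: x ahead of the robot, y to its left, z up, the work surface at z = 0. Lengths are in mm, angles in rad, forces in N, time in s.
With the tool pointing down it reaches from about 150 to 775 mm from the base axis. Payload 6.1 kg.
Tool frame: the origin (TCP) lies at the very end of the fingers, on their centre line; the grasp point (between the pads) lies 19 mm behind it (manip.grip_depth is the distance from the TCP to the grasp point, in mm); z points along the fingers, y is the line along which they close (so a half turn about z gives the same grasp; the last joint's range is limited). The gripper opens to 85 mm and grips with 20 to 120 N. Pads are 22 mm wide; open, the fingers measure 114 mm over their backs; the gripper's body (76 mm by 85 mm) begins 54 mm behind the grasp point. The pads swing forward as they close: fully open they stand 13 mm farther back than shut.
Start: joints at [1.321, 0.126, -0.04, 1.405, 0, 1.571], TCP at [129.78, 508.69, 231.295] pointing down, gripper open.
Joint ranges: [-2.72, 2.72], [-0.95, 1.95], [-1.27, 1.35], [-1.78, 2.02], [-1.46, 1.47], [-3.14, 3.14]. Speed limits (rad/s): [2.39, 2.39, 3.01, 3.14, 3.14, 3.14].

### API

Orientations are given as a unit quaternion [w, x, y, z].
In Python, from rig import get_state, snapshot, job, find_in, masks_of, pinpoint, manip gives the robot as it stands.
- The arm moves only by the shell command python3 -m inch 'ROWS'. ROWS is JSON, a list of rows, each an object of numbers: "x", "y", "z": the shift along the tool's x, y, z in cm; "rx", "ry", "rz": the turn, a rotation vector about the tool's x, y, z in degrees; "hand": the finger opening in cm, from 0 to 8.54. A call has exactly 10 rows; each row is the pose to reach, as a shift and turn from the pose commanded when the call began, along the tool's axes at that moment; what a row does not reach only later rows make up. A row lasts 1/8 s, in which the tool goes at most 62.5 mm and 10.7 degrees, less where a joint would pass 70% of its speed; a pose out of reach is approached as far as the arm can. A call with a gripper value outside its range is refused whole. The fingers move at their own pace and stop on an object; the grip force is fixed at half the most. Time passes only in rows, so rows that repeat a pose let the fingers close, or fill a call up. It gives the time, the measured TCP pose, the force, the opening and the grip force at its end, in the units of the state.
- get_state(): the state, without advancing time (a new reading comes with each control period).
- snapshot(name): name is "scene" or "side" or "wrist"; returns a dict with "color" (480x640x3 uint8, blue, green, red), "camera_matrix" (3x3 intrinsics, pixels), "k1" (the pictures are not rectified: a ray, as slopes to the right and down, at radius r is drawn at 1 + k1 r^2 times it, then the intrinsics apply), "eye" and "orientation" of the camera in the world; the wrist camera has in their place "hand_eye" (4x4, takes a point from camera to tool coordinates, whose origin is the TCP and whose axes are the flange's). Camera axes: x right, y down, z forward; pixel columns grow to the right and rows downward; lengths in mm; the calibration is good to about 2 mm. A picture is of the moment at which its call begins: read the wrist's pose just before it. There is no depth.
- job.close_job(): hands the job in; it is judged then, once.
Trained networks look in the newest picture that a camera, given by its name, has taken for a name from the list of things; names that differ only in an ending like _2 or _b are one class to them, and where a whole thing is asked for, a point or a joint stands for the part that bears it (a point fixed in the world has none). Each returns a list of dicts, best first, with "p" (0 to 1); they miss things now and then, are a little off and sometimes report something else, mostly with a low value. They report only what shows in the picture. A call takes as long as a camera call. They do not tell look-alikes from the thing itself.
- find_in(camera, query): "uv" ([column, row] in pixels, amid what is visible of it).
- masks_of(camera, query): "region" (480x640 bool, what is visible of it) and "uv" ([column, row] in pixels, amid what is visible of it).
- pinpoint(camera, query): "uv" ([column, row] in pixels: a listed point, or the origin of a listed thing).
The state is a dict: "clock": time; "qpos": joint angles; "joint_velocities": joint speeds; "joint_torque": joint torques, N m; "tcp_pos": TCP position; "orientation": TCP orientation; "wrist_force": force on the tool from outside, world axes, zero at the start; "wrist_torque": the same for the moment, N m; "finger_gap": finger opening in mm; "gripper_force": force on a finger pad.
Only numpy, scipy, OpenCV 4.12 (cv2) and the standard library are available. Lean on these libraries where they do the work, as an engineer would, in place of code of your own. Each camera call takes 0.05 s, during which the arm holds its last target. There are 200 camera calls.

## Working session

There is one attempt and no reset: what is moved stays moved. The work goes in short steps, Python scripts to look and compute and a shell command to move; the robot and the scene stay as the last step left them, time stands still between calls to the robot, and variables do not carry over. Pictures are saved under pics/ and viewed, at most 10 in all, crops included, and the job is handed in when it is done.

```bash
ls; mkdir -p pics; cat > h.py <<'E'
import numpy as np, cv2
from scipy.spatial.transform import Rotation as R
from rig import *
def rot(q): return R.from_quat([q[1],q[2],q[3],q[0]]).as_matrix()
def cam(s,st=None):
    if 'eye' in s:
        o=np.array(s['orientation'],float)
        return np.array(s['eye'],float),(o if o.shape==(3,3) else rot(o))
    H=np.array(s['hand_eye'],float); T=rot(st['orientation'])
    return np.array(st['tcp_pos'])+T@H[:3,3], T@H[:3,:3]
def ray(s,uv,st=None):
    e,O=cam(s,st); K=np.array(s['camera_matrix']); 
    d=np.array([(uv[0]-K[0,2])/K[0,0],(uv[1]-K[1,2])/K[1,1]]); r=d.copy()
    for _ in range(20): r=d/(1+s['k1']*(r@r))
    return e,O@np.array([r[0],r[1],1])
def atz(s,uv,z,st=None):
    e,d=ray(s,uv,st); return e+d*(z-e[2])/d[2]
def proj(s,p,st=None):
    e,O=cam(s,st); c=O.T@(np.array(p,float)-e); r=c[:2]/c[2]; r=r*(1+s['k1']*(r@r)); K=np.array(s['camera_matrix'])
    return np.array([K[0,0]*r[0]+K[0,2],K[1,1]*r[1]+K[1,2]])
Z=dict(punch=0,slot_from=42,post=50,spring=40,eye=40,hook_tip=14,rest=0,mug=0,tape=0,driver=10)
E
python3 - <<'E'
from h import *
np.set_printoptions(precision=1,suppress=True)
for c in ['scene','side','wrist']:
    st=get_state(); s=snapshot(c); cv2.imwrite(f'pics/{c}0.png',s['color'])
    print(c,cam(s,st)[0])
    for q in Z:
        for d in pinpoint(c,q)[:4]:
            if d['p']>.2: print(q,round(d['p'],2),np.array(d['uv']),atz(s,d['uv'],Z[q],st)[:2])
E
```

```text
pics
scene [1521.    -5.1  663.7]
punch 0.6 [390.9 261.3] [551.4 168.6]
slot_from 0.9 [344.8 242. ] [537.6  68.7]
post 0.77 [428.5 242.5] [556.1 243.7]
spring 0.94 [235.4 253.9] [ 575.6 -161. ]
spring 0.67 [254.4 230.3] [ 481.2 -129.1]
spring 0.58 [181.2 319. ] [ 781.2 -233.5]
eye 0.84 [160.7 326.8] [ 801.1 -264.9]
eye 0.77 [257.1 250.5] [ 563.7 -116.8]
eye 0.61 [312.8 223. ] [452.    1.1]
eye 0.5 [266.9 235.6] [504.4 -99.9]
hook_tip 0.64 [219.  227.7] [ 424.2 -217.9]
hook_tip 0.58 [193.1 264.8] [ 575.8 -251.8]
hook_tip 0.46 [209.3 294.1] [ 677.  -202.7]
rest 0.94 [239.8 264. ] [ 554.6 -157.2]
mug 0.75 [327.2 323.6] [752.6  24.3]
tape 0.58 [313.3 220.8] [372.8   2.8]
driver 0.73 [475.6 317.5] [752.5 297.6]
driver 0.66 [347.7 245.7] [502.5  78. ]
side [ 443.5 -683.6  869.1]
punch 0.71 [302.6 194.2] [568.3 170.1]
slot_from 0.55 [300.9 219.8] [547.6  64.7]
post 0.97 [294.4 151.7] [566.1 242.4]
spring 0.92 [332.8 324. ] [ 558.5 -165. ]
spring 0.89 [251.5 334.1] [ 429.1 -157.6]
spring 0.72 [457.1 361.7] [ 729.6 -269.2]
eye 0.91 [259.9 317.9] [ 446.1 -130.2]
eye 0.89 [478.4 375.2] [ 753.2 -297.3]
eye 0.61 [324.3 306.1] [ 552.  -128.6]
hook_tip 0.73 [245.2 385.4] [ 407.9 -230. ]
hook_tip 0.68 [402.  348.5] [ 660.6 -216. ]
rest 0.69 [333.6 335.4] [ 560.7 -161.9]
mug 0.67 [414.8 233.3] [756.8  25.3]
tape 0.57 [212.1 273.6] [374.8   6.9]
driver 0.58 [368.6 140.8] [733.5 289.6]
wrist [ 55.  526.5 374.2]
```

View pics/side0.png

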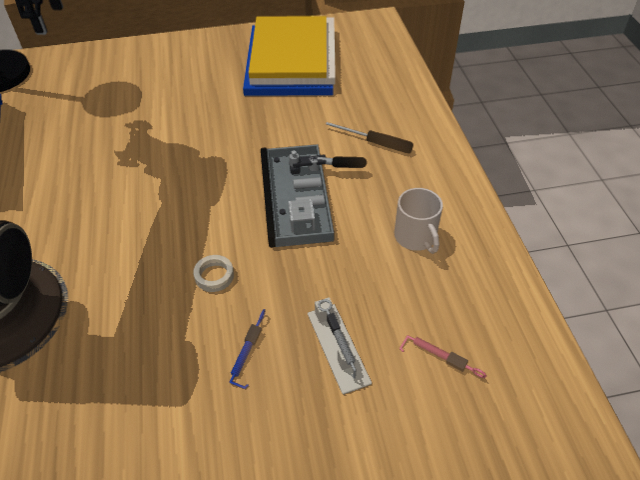

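View pics/scene0.png

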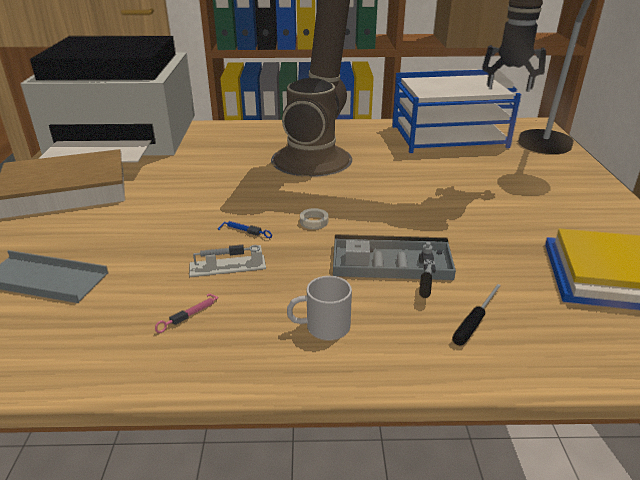

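Three spring shapes: blue (side 251,334), pink (457,362), and steel on the white rest (333,324). The third is the one meant. Next I'll look at it and the punch from close with the wrist camera.

```bash
cat >> h.py <<'E'
def go(x,y,z,yaw,st=None):
    "shift cm / turn deg for tool down, tool x axis at world yaw deg"
    st=st or get_state(); T=rot(st['orientation']); c,s=np.cos(np.radians(yaw)),np.sin(np.radians(yaw))
    G=np.array([[c,s,0],[s,-c,0],[0,0,-1.]])
    print('shift',(T.T@(np.array([x,y,z])-st['tcp_pos'])/10).round(2),'turn',np.degrees(R.from_matrix(T.T@G).as_rotvec()).round(1))
E
python3 - <<'E'
from h import *
st=get_state(); print(rot(st['orientation']).round(3), st['orientation'],st['wrist_force'])
s=snapshot('wrist');print(np.array(s['hand_eye']).round(2),s['camera_matrix'],s['k1'])
for yw in (84,-96): go(555,100,230,yw)
E
```

```text
[[-0.969  0.247  0.   ]
 [ 0.247  0.969  0.   ]
 [-0.     0.    -1.   ]] [1.27373300e-05 1.24578369e-01 9.92209771e-01 1.71567002e-06] [0.09512276 0.68803454 0.07685378]
[[   0.     -0.95   -0.3    76.85]
 [   1.      0.      0.     -1.21]
 [  -0.     -0.3     0.95 -142.96]
 [   0.      0.      0.      1.  ]] [[338.7852361    0.         321.03298233]
 [  0.         338.7852361  239.00476701]
 [  0.           0.           1.        ]] -0.06099945677663869
shift [-51.31 -29.09   0.13] turn [-0.  -0.  81.7]
shift [-51.31 -29.09   0.13] turn [  0.   -0.  -98.3]
```

```bash
python3 -m inch '[{"x":-5.06,"y":-2.72,"z":0.6,"rz":8},{"x":-10.1,"y":-5.4,"z":1.2,"rz":16},{"x":-15.2,"y":-8.2,"z":1.8,"rz":24},{"x":-20.2,"y":-10.9,"z":2.4,"rz":32},{"x":-25.3,"y":-13.6,"z":3.0,"rz":40},{"x":-30.4,"y":-16.3,"z":3.6,"rz":49},{"x":-35.4,"y":-19,"z":4.3,"rz":57},{"x":-40.5,"y":-21.8,"z":4.9,"rz":65},{"x":-45.6,"y":-24.5,"z":5.5,"rz":73},{"x":-50.6,"y":-27.2,"z":6.1,"rz":81.7}]'
cat > look.py <<'E'
from h import *
import sys
np.set_printoptions(precision=1,suppress=True)
n=sys.argv[1]; st=get_state(); s=snapshot('wrist'); cv2.imwrite(f'pics/{n}.png',s['color'])
print(st['tcp_pos'],st['joint_velocities'])
for a in sys.argv[2:]:
    q,*z=a.split(':'); z=float(z[0]) if z else Z[q]
    for d in pinpoint('wrist',q)[:3]:
        if d['p']>.15: print(q,round(d['p'],2),np.array(d['uv']),atz(s,d['uv'],z,st)[:2])
E
python3 look.py punch1 punch slot_from post
```

```text
[129.8 508.7 231.3] [-0. -0. -0.  0. -0.  0.]invalid input
```

View pics/punch1.png

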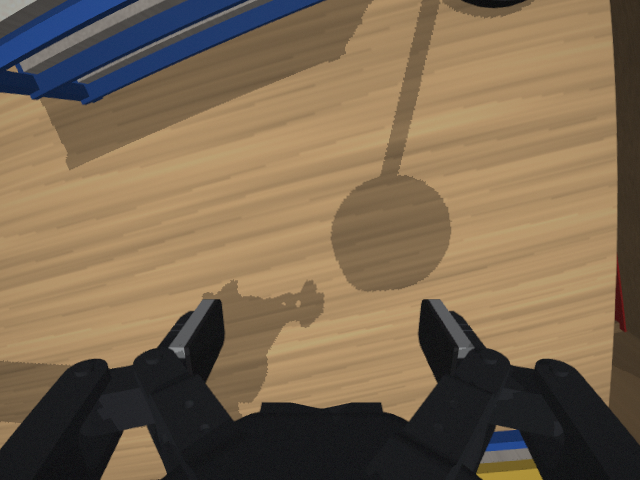

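The move was refused, so the picture shows only bare desk and the fingers at the start pose. I'll try again with every key given.

```bash
python3 -m inch '[{"x":-5.06,"y":-2.72,"z":0.6,"rx":0,"ry":0,"rz":8,"hand":6},{"x":-10.1,"y":-5.4,"z":1.2,"rx":0,"ry":0,"rz":16,"hand":6},{"x":-15.2,"y":-8.2,"z":1.8,"rx":0,"ry":0,"rz":24,"hand":6},{"x":-20.2,"y":-10.9,"z":2.4,"rx":0,"ry":0,"rz":32,"hand":6},{"x":-25.3,"y":-13.6,"z":3.0,"rx":0,"ry":0,"rz":40,"hand":6},{"x":-30.4,"y":-16.3,"z":3.6,"rx":0,"ry":0,"rz":49,"hand":6},{"x":-35.4,"y":-19,"z":4.3,"rx":0,"ry":0,"rz":57,"hand":6},{"x":-40.5,"y":-21.8,"z":4.9,"rx":0,"ry":0,"rz":65,"hand":6},{"x":-45.6,"y":-24.5,"z":5.5,"rx":0,"ry":0,"rz":73,"hand":6},{"x":-50.6,"y":-27.2,"z":6.1,"rx":0,"ry":0,"rz":81.7,"hand":6}]'
python3 look.py punch2 punch slot_from post
```

```text
clock: 3.15
tcp_pos: [554.2, 118.5, 170.2]
orientation: [0.0, 0.745, 0.667, 0.0]
wrist_force: [-0.5, 1.0, -0.1]
finger_gap: 59.9
gripper_force: 0.0
[554.2 118.5 170.2] [-0.7  0.5  0.5 -0.   0.   0.5]
punch 0.9 [321.5 162.6] [559.5 168.2]
slot_from 0.79 [325.1 282.9] [551.6  68.7]
post 0.85 [313.   63.5] [561.4 242.1]
```

View pics/punch2.png

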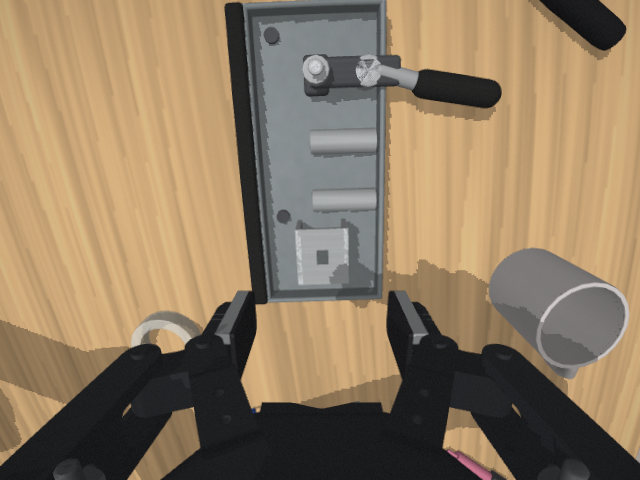

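The picture shows the bracket at (322,257) with its slot a dark square at (322,257), and the post at (315,65). The lever runs off to the right with its grip at (455,88), the mug is at right, and the tape is at left. The arm was still settling, so I'll measure again now.

```bash
cat > slot.py <<'E'
from h import *
np.set_printoptions(precision=1,suppress=True)
st=get_state(); s=snapshot('wrist'); print(st['tcp_pos'],np.abs(st['joint_velocities']).max())
P={}
for q in ('slot_from','post','punch'):
    d=pinpoint('wrist',q)[0]; P[q]=np.array(d['uv']); print(q,d['p'],P[q],atz(s,P[q],Z[q],st))
g=cv2.cvtColor(s['color'],cv2.COLOR_BGR2GRAY); 
u,v=proj(s,atz(s,P['slot_from'],42,st)+[0,13,0],st).astype(int)
w=g[v-40:v+30,u-30:u+30]; np.save('w.npy',w)
m=(w<110).astype(np.uint8); n,l,S,C=cv2.connectedComponentsWithStats(m)
for i in range(1,n):
    if 30<S[i,4]<600: print('dark',S[i],C[i]+[u-30,v-40],atz(s,C[i]+[u-30,v-40],42,st),atz(s,C[i]+[u-30,v-40],40,st))
cv2.imwrite('pics/slotcrop.png',cv2.resize(s['color'][v-60:v+60,u-80:u+80],None,fx=5,fy=5,interpolation=cv2.INTER_NEAREST)); print('crop origin',u-80,v-60)
cv2.imwrite('pics/full.png',s['color'])
E
python3 slot.py
```

```text
[553.1 119.1 169.7] 0.03623061131662869
slot_from 0.64 [323.7 284.1] [549.2  68.6  42. ]Traceback (most recent call last):
  File "slot.py", line 6, in <module>
    d=pinpoint('wrist',q)[0]; P[q]=np.array(d['uv']); print(q,d['p'],P[q],atz(s,P[q],Z[q],st))
      ~~~~~~~~~~~~~~~~~~~^^^
IndexError: list index out of range
```

```bash
sed -i "s/    d=pinpoint('wrist',q)\[0\]; /    D=pinpoint('wrist',q) or pinpoint('wrist',q)\n    if not D: continue\n    d=D[0]; /" slot.py; python3 slot.py
```

```text
[552.2 120.8 170.6] 0.009809972589218145
slot_from 0.62 [329.1 288.4] [552.9  65.2  42. ]
post 0.92 [319.1  70. ] [562.4 239.8  50. ]
punch 0.77 [322.1 166.9] [557.3 166.6   0. ]
dark [ 23  19  11  13 131] [324.5 259. ] [551.7  93.1  42. ] [551.6  92.3  40. ]
crop origin 247 214
```

View pics/slotcrop.png

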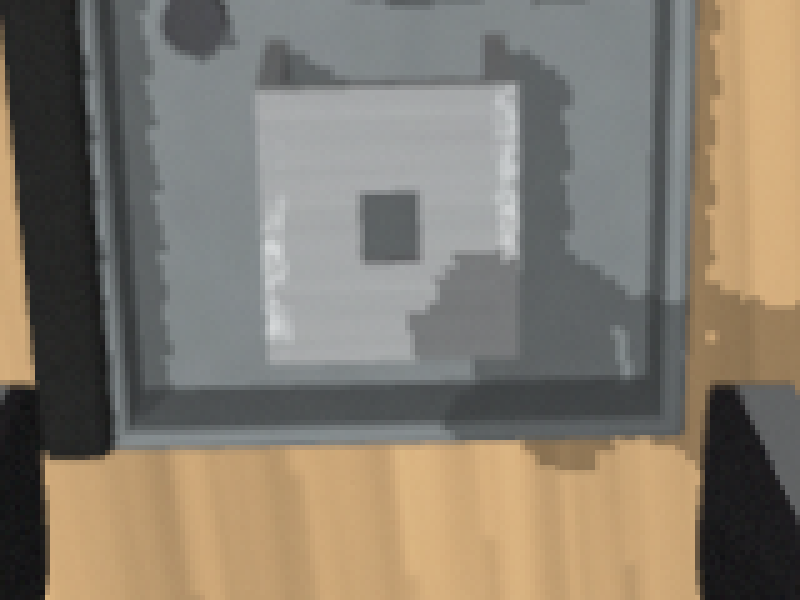

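The crop shows the bracket with its slot at full-image pixel (325,259.6), about (551.7, 93) in the world. That is about 25 mm from slot_from, which lies within the 3 to 27 mm given. Next I'll go over the spring.

```bash
python3 - <<'E'
from h import *
st=get_state(); s=snapshot('wrist'); T=rot(st['orientation']); print('yaw',np.degrees(np.arctan2(T[1,0],T[0,0])))
a=atz(s,(324.7,231.2),42,st);b=atz(s,(325.6,286.2),42,st);print(a,b,np.linalg.norm(a-b),'bracket yaw',np.degrees(np.arctan2(*(a-b)[[1,0]])))
# pan outer side edges midline from full image not used
go(567,-163,150,101)
E
```

```text
yaw 84.08749799758814
[554.47992733 117.77718281  42.        ] [550.26408054  67.64795734  42.        ] 50.30618858365443 bracket yaw 85.19276117291965
shift [-28.08   4.38   2.07] turn [  0.   -0.  -16.9]
```

```bash
python3 -m inch '[{"x":-4,"y":0.6,"z":0.3,"rx":0,"ry":0,"rz":-2.4,"hand":6},{"x":-9,"y":1.4,"z":0.6,"rx":0,"ry":0,"rz":-5,"hand":6},{"x":-14,"y":2.2,"z":1,"rx":0,"ry":0,"rz":-8.5,"hand":6},{"x":-19,"y":3,"z":1.4,"rx":0,"ry":0,"rz":-11.5,"hand":6},{"x":-24,"y":3.75,"z":1.8,"rx":0,"ry":0,"rz":-14.5,"hand":6},{"x":-28.1,"y":4.4,"z":2.1,"rx":0,"ry":0,"rz":-17,"hand":6},{"x":-28.1,"y":4.4,"z":2.1,"rx":0,"ry":0,"rz":-17,"hand":6},{"x":-28.1,"y":4.4,"z":2.1,"rx":0,"ry":0,"rz":-17,"hand":6},{"x":-28.1,"y":4.4,"z":2.1,"rx":0,"ry":0,"rz":-17,"hand":6},{"x":-28.1,"y":4.4,"z":2.1,"rx":0,"ry":0,"rz":-17,"hand":6}]'
python3 look.py spring1 spring eye hook_tip rest
python3 - <<'E'
import cv2; i=cv2.imread('pics/spring1.png')[130:430,160:480]; cv2.imwrite('pics/spring1c.png',cv2.resize(i,None,fx=2,fy=2))
E
```

```text
clock: 5.0
tcp_pos: [567.3, -163.0, 149.5]
orientation: [0.0, 0.636, 0.772, 0.0]
wrist_force: [0.6, -0.0, -0.3]
finger_gap: 60.1
gripper_force: 0.0
[ 567.3 -163.   149.5] [-0.  0.  0. -0. -0.  0.]
spring 0.87 [308.8 230.8] [ 556.5 -161.9]
spring 0.7 [166.1 164.8] [ 443.2 -132.1]
spring 0.61 [477.4 346.4] [ 722.3 -237.8]
eye 0.68 [313.1 183.3] [ 552.9 -125.1]
eye 0.55 [189.7 129.3] [ 458.4 -103.6]
hook_tip 0.93 [410.6 289.7] [ 657.8 -206.3]
hook_tip 0.91 [141.9 251.5] [ 415.  -216.4]
hook_tip 0.74 [309.  311.9] [ 571.3 -246.1]
rest 0.61 [311.8 221.2] [ 558.2 -164.1]
rest 0.31 [593.7  46.4] [756.1  25.5]
```

View pics/spring1c.png

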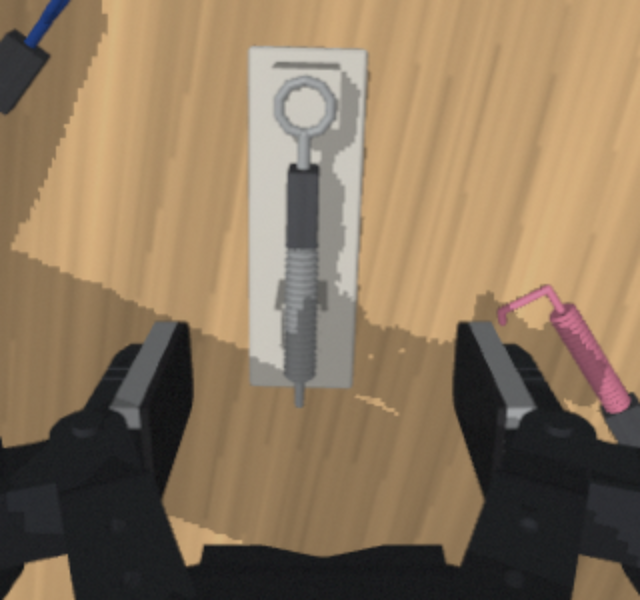

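The crop shows the steel spring lying on the white rest: eye at full-image (312.5,183.5), dark block at (311.5,233), hook end at (309.5,331). The pink and blue look-alikes lie to either side. So this is the right one.

```bash
python3 - <<'E'
from h import *
st=get_state(); s=snapshot('wrist')
e=atz(s,(312.5,183.5),40,st);b=atz(s,(311.5,233.3),49,st);h=atz(s,(309.7,330),42,st)
c0=atz(s,(311.5,212.5),49,st);c1=atz(s,(311.5,254),49,st)
print(e,b,h,np.linalg.norm(e-b),np.linalg.norm(e-h),np.linalg.norm(c0-c1))
d=e-h; y=np.degrees(np.arctan2(d[1],d[0])); print(y)
u=np.array([np.cos(np.radians(y)),np.sin(np.radians(y)),0]); o=e-38*u; print(o)
go(o[0],o[1],26,y)
E
```

```text
[ 552.42745699 -126.06340345   40.        ] [ 558.52174582 -161.50194485   49.        ] [ 572.84863386 -247.97163435   42.        ] 37.0679183813383 123.62298016964874 32.39463245672343
99.50947973648519
[ 558.7054669 -163.5412181   40.       ]
shift [ 0.19 -0.83 12.34] turn [0.  0.  1.5]
```

```bash
python3 -m inch '[{"x":0.2,"y":-0.83,"z":3,"rx":0,"ry":0,"rz":1.5,"hand":5},{"x":0.2,"y":-0.83,"z":6.5,"rx":0,"ry":0,"rz":1.5,"hand":5},{"x":0.2,"y":-0.83,"z":9.5,"rx":0,"ry":0,"rz":1.5,"hand":4.5},{"x":0.2,"y":-0.83,"z":11.5,"rx":0,"ry":0,"rz":1.5,"hand":4},{"x":0.2,"y":-0.83,"z":12.4,"rx":0,"ry":0,"rz":1.5,"hand":4},{"x":0.2,"y":-0.83,"z":12.4,"rx":0,"ry":0,"rz":1.5,"hand":2},{"x":0.2,"y":-0.83,"z":12.4,"rx":0,"ry":0,"rz":1.5,"hand":0},{"x":0.2,"y":-0.83,"z":12.4,"rx":0,"ry":0,"rz":1.5,"hand":0},{"x":0.2,"y":-0.83,"z":12.4,"rx":0,"ry":0,"rz":1.5,"hand":0},{"x":0.2,"y":-0.83,"z":12.4,"rx":0,"ry":0,"rz":1.5,"hand":0}]'
```

```text
clock: 6.55
tcp_pos: [559.2, -163.8, 26.1]
orientation: [0.001, 0.646, 0.763, 0.0]
wrist_force: [0.5, -0.2, 4.6]
finger_gap: 10.9
gripper_force: 60.0
```

```bash
python3 - <<'E'
from h import *
go(559.4,177.3,86,85.3)
E
```

```text
shift [33.64  5.65 -6.  ] turn [ 0.1  0.  14.2]
```

```bash
python3 -m inch '[{"x":0,"y":0,"z":-2.5,"rx":0,"ry":0,"rz":0,"hand":0},{"x":0.5,"y":0.1,"z":-6,"rx":0,"ry":0,"rz":0.3,"hand":0},{"x":5,"y":0.85,"z":-6,"rx":0,"ry":0,"rz":2,"hand":0},{"x":10,"y":1.7,"z":-6,"rx":0,"ry":0,"rz":4.2,"hand":0},{"x":15,"y":2.5,"z":-6,"rx":0,"ry":0,"rz":6.4,"hand":0},{"x":20,"y":3.35,"z":-6,"rx":0,"ry":0,"rz":8.5,"hand":0},{"x":25,"y":4.2,"z":-6,"rx":0,"ry":0,"rz":10.6,"hand":0},{"x":30,"y":5.05,"z":-6,"rx":0,"ry":0,"rz":12.7,"hand":0},{"x":33,"y":5.55,"z":-6,"rx":0,"ry":0,"rz":14,"hand":0},{"x":33.6,"y":5.65,"z":-6,"rx":0,"ry":0,"rz":14.2,"hand":0}]'
python3 look.py held1 eye:100 spring:100 post hook_tip:74
python3 - <<'E'
import cv2
from h import *
i=cv2.imread('pics/held1.png')[80:480,120:520]; s=snapshot('side')['color']; 
st=get_state();print(st['wrist_force'],st['finger_gap'],st['tcp_pos'])
cv2.imwrite('pics/side1.png',s); j=cv2.resize(s[130:270,230:370],(400,400)); cv2.imwrite('pics/held1c.png',np.hstack([i,j]))
E
```

```text
clock: 7.8
tcp_pos: [558.5, 178.9, 84.9]
orientation: [-0.0, 0.735, 0.678, -0.0]
wrist_force: [-0.5, 0.1, -0.8]
finger_gap: 11.0
gripper_force: 59.4
[558.5 178.9  84.9] [ 0.   0.   0.   0.  -0.   0.1]
spring 0.59 [319.3 313.7] [557.1 180.8]
post 0.9 [319.5 162.2] [561.8 239.8]
[ 1.10275486  0.24386787 -0.51832854] 10.82272959839787 [559.00114652 175.89507659  85.25750328]
```

View pics/held1c.png

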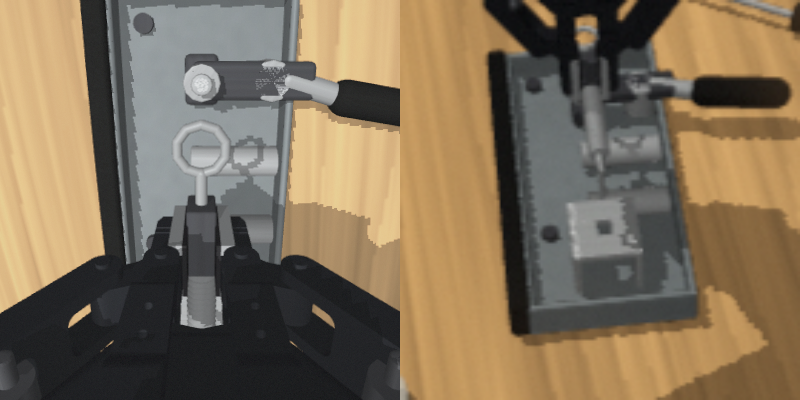

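The left half shows the spring held, with its eye at wrist (321,229) and the post head at (322,164). The right half shows the hook hanging before the bracket, with the slot at side pixel (302,209.5). I'll work out where the hook should show and compare.

```bash
python3 - <<'E'
from h import *
np.set_printoptions(precision=1,suppress=True)
ss=snapshot('side'); st=get_state(); sw=snapshot('wrist'); sc=snapshot('scene')
print(st['tcp_pos'],np.abs(st['joint_velocities']).max(),st['orientation'])
cv2.imwrite('pics/side2.png',ss['color']);cv2.imwrite('pics/scene2.png',sc['color'])
T=rot(st['orientation']);t=np.array(st['tcp_pos'])
print('slot from side',atz(ss,(302.1,209.5),42))
for n,c in (('side',ss),('scene',sc)):
  print(n,'slot meas',proj(c,[552,93,42]),'hook foot',proj(c,t+T@[-84.6,-.46,-14+26]),'hook top',proj(c,t+T@[-87,-.46,-14]))
print('eye tool', (T.T@(atz(sw,(321,229),t[2]+14,st)-t)), 'post',atz(sw,(322,164),56,st))
a=cv2.resize(ss['color'][170:230,270:330],(400,400),interpolation=2);u,v=proj(sc,[552,93,60]).astype(int);b=cv2.resize(sc['color'][v-30:v+30,u-30:u+30],(400,400),interpolation=2)
print('scene crop org',u-30,v-30); cv2.imwrite('pics/two.png',np.hstack([a,b]))
E
```

```text
[559.1 176.   85.3] 0.00244560915611016 [ 0.   0.7  0.7 -0. ]
slot from side [554.3  89.7  42. ]
side slot meas [300.6 208.4] hook foot [299.8 197.1] hook top [299.5 187.8]
scene slot meas [356.7 245.5] hook foot [356.6 232.7] hook top [355.9 221.9]
eye tool [ 39.   -0.8 -14. ] post [563.8 236.3  56. ]
scene crop org 326 208
```

View pics/two.png

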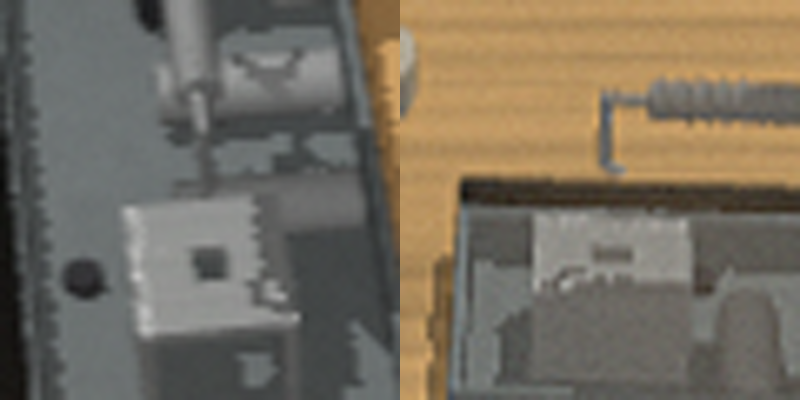

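The scene crop shows the hook foot at (357.8,233) straight above the slot at (357.8,246). The side crop agrees: foot (301.2,198.5), slot (301.5,209.4). So I'll descend gently and feel for the slot.

```bash
python3 -m inch '[{"x":0.05,"y":0.02,"z":0.8,"rx":0,"ry":0,"rz":0,"hand":0},{"x":0.1,"y":0.03,"z":1.8,"rx":0,"ry":0,"rz":0,"hand":0},{"x":0.1,"y":0.03,"z":2.4,"rx":0,"ry":0,"rz":0,"hand":0},{"x":0.1,"y":0.03,"z":2.6,"rx":0,"ry":0,"rz":0,"hand":0},{"x":0.1,"y":0.03,"z":2.7,"rx":0,"ry":0,"rz":0,"hand":0},{"x":0.1,"y":0.03,"z":2.8,"rx":0,"ry":0,"rz":0,"hand":0},{"x":0.1,"y":0.03,"z":2.9,"rx":0,"ry":0,"rz":0,"hand":0},{"x":0.1,"y":0.03,"z":3.0,"rx":0,"ry":0,"rz":0,"hand":0},{"x":0.1,"y":0.03,"z":3.1,"rx":0,"ry":0,"rz":0,"hand":0},{"x":0.1,"y":0.03,"z":3.1,"rx":0,"ry":0,"rz":0,"hand":0}]'
```

```text
clock: 9.5
tcp_pos: [559.3, 178.0, 54.2]
orientation: [-0.0, 0.736, 0.677, -0.0]
wrist_force: [0.6, -0.4, 0.1]
finger_gap: 10.8
gripper_force: 59.4
```

```bash
python3 -m inch '[{"x":0,"y":0,"z":0.05,"rx":0,"ry":0,"rz":0,"hand":0},{"x":0,"y":0,"z":0.1,"rx":0,"ry":0,"rz":0,"hand":0},{"x":0,"y":0,"z":0.15,"rx":0,"ry":0,"rz":0,"hand":0},{"x":0,"y":0,"z":0.2,"rx":0,"ry":0,"rz":0,"hand":0},{"x":0,"y":0,"z":0.25,"rx":0,"ry":0,"rz":0,"hand":0},{"x":0,"y":0,"z":0.3,"rx":0,"ry":0,"rz":0,"hand":0},{"x":0,"y":0,"z":0.35,"rx":0,"ry":0,"rz":0,"hand":0},{"x":0,"y":0,"z":0.4,"rx":0,"ry":0,"rz":0,"hand":0},{"x":0,"y":0,"z":0.4,"rx":0,"ry":0,"rz":0,"hand":0},{"x":0,"y":0,"z":0.4,"rx":0,"ry":0,"rz":0,"hand":0}]'
```

```text
clock: 10.75
tcp_pos: [559.4, 178.0, 50.3]
orientation: [-0.0, 0.736, 0.677, -0.0]
wrist_force: [-1.3, 0.1, -1.3]
finger_gap: 10.6
gripper_force: 59.4
```

```bash
python3 -m inch '[{"x":0,"y":0,"z":0.15,"rx":0,"ry":0,"rz":0,"hand":0},{"x":0,"y":0,"z":0.3,"rx":0,"ry":0,"rz":0,"hand":0},{"x":0,"y":0,"z":0.45,"rx":0,"ry":0,"rz":0,"hand":0},{"x":0,"y":0,"z":0.65,"rx":0,"ry":0,"rz":0,"hand":0},{"x":0,"y":0,"z":0.85,"rx":0,"ry":0,"rz":0,"hand":0},{"x":0,"y":0,"z":0.85,"rx":0,"ry":0,"rz":0,"hand":0},{"x":0.3,"y":0,"z":0.85,"rx":0,"ry":0,"rz":0,"hand":0},{"x":0.6,"y":0,"z":0.85,"rx":0,"ry":0,"rz":0,"hand":0},{"x":0.9,"y":0,"z":0.85,"rx":0,"ry":0,"rz":0,"hand":0},{"x":0.9,"y":0,"z":0.85,"rx":0,"ry":0,"rz":0,"hand":0}]'
```

```text
clock: 12.0
tcp_pos: [559.8, 183.9, 41.9]
orientation: [0.003, 0.736, 0.677, -0.002]
wrist_force: [-0.8, -13.5, 3.1]
finger_gap: 10.7
gripper_force: 60.0
```

```bash
python3 look.py pull1 post eye:57; python3 - <<'E'
from h import *
np.set_printoptions(precision=1,suppress=True)
sc=snapshot('scene');ss=snapshot('side');sw=cv2.imread('pics/pull1.png');st=get_state();print(st['tcp_pos'],st['wrist_force'])
a=cv2.resize(ss['color'][160:230,260:330],(400,400),interpolation=2);b=cv2.resize(sc['color'][205:265,330:390],(400,400),interpolation=2)
cv2.imwrite('pics/three.png',np.vstack([np.hstack([a,b])[:300],cv2.resize(sw[130:280,220:420],(400,300)).repeat(2,1)[:,::2].copy() if 0 else np.hstack([cv2.resize(sw[130:280,220:420],(400,300)),np.zeros((300,400,3),np.uint8)])]))
E
```

```text
[559.8 183.9  41.9] [-0. -0. -0. -0.  0. -0.]
post 0.62 [317.  185.4] [562.1 239.3]
[559.8 183.8  41.9] [ -0.3 -13.9   3.4]
```

View pics/three.png

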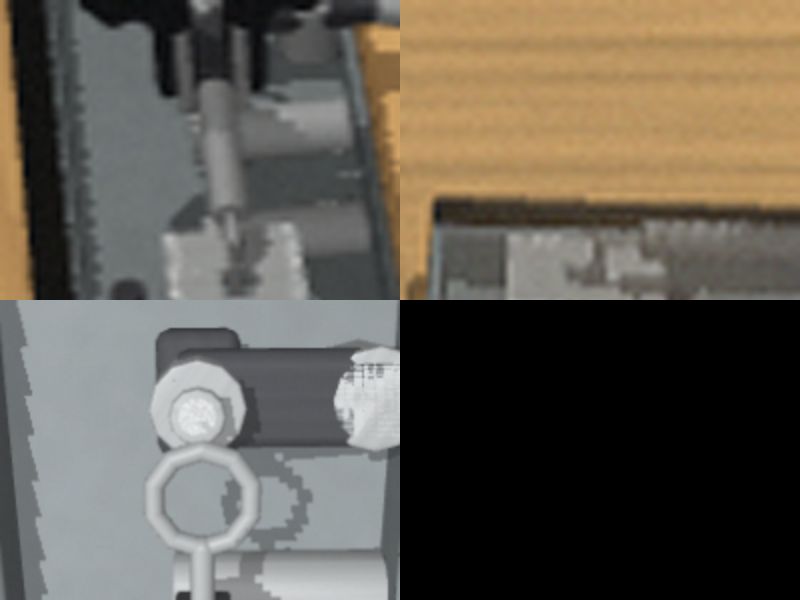

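The wrist crop shows the eye at about (321.5,229) just short of the post head at (319,186.5). The side crop shows the hook gone down through the bracket. The 13.5 N against the pull most likely means the eye is touching the head, so I'll check.

```bash
python3 - <<'E'
from h import *
np.set_printoptions(precision=1,suppress=True)
st=get_state(); s=snapshot('wrist'); T=rot(st['orientation']);t=np.array(st['tcp_pos'])
p=atz(s,(319,186.5),56,st);e=atz(s,(321.5,229),t[2]+13.9,st)
print(t,p,e,T.T@(p-e),T.T@(e-t),st['wrist_force'],st['wrist_torque'],T)
E
```

```text
[559.8 183.8  41.9] [562.9 239.7  56. ] [562.5 222.8  55.8] [16.8 -1.  -0.4] [ 39.   -0.6 -14.2] [ -0.3 -13.9   3.4] [-2.3  0.2 -0. ] [[ 0.1  1.  -0. ]
 [ 1.  -0.1 -0. ]
 [-0.   0.  -1. ]]
```

```bash
python3 -m inch '[{"x":-0.3,"y":0,"z":0,"rx":0,"ry":0,"rz":0,"hand":0},{"x":-0.6,"y":0,"z":0,"rx":0,"ry":0,"rz":0,"hand":0},{"x":-0.6,"y":0,"z":-0.2,"rx":0,"ry":0,"rz":0,"hand":0},{"x":-0.6,"y":0,"z":-0.45,"rx":0,"ry":0,"rz":0,"hand":0},{"x":-0.6,"y":-0.05,"z":-0.47,"rx":0,"ry":0,"rz":0,"hand":0},{"x":-0.3,"y":-0.1,"z":-0.47,"rx":0,"ry":0,"rz":0,"hand":0},{"x":0,"y":-0.1,"z":-0.47,"rx":0,"ry":0,"rz":0,"hand":0},{"x":0.3,"y":-0.1,"z":-0.47,"rx":0,"ry":0,"rz":0,"hand":0},{"x":0.5,"y":-0.1,"z":-0.47,"rx":0,"ry":0,"rz":0,"hand":0},{"x":0.5,"y":-0.1,"z":-0.47,"rx":0,"ry":0,"rz":0,"hand":0}]'
```

```text
clock: 13.55
tcp_pos: [559.3, 191.9, 46.3]
orientation: [0.0, 0.736, 0.677, -0.0]
wrist_force: [-1.4, -3.7, -1.6]
finger_gap: 10.7
gripper_force: 59.4
```

```bash
python3 -m inch '[{"x":0.2,"y":0,"z":0,"rx":0,"ry":0,"rz":0,"hand":0},{"x":0.4,"y":0,"z":0,"rx":0,"ry":0,"rz":0,"hand":0},{"x":0.6,"y":0,"z":0,"rx":0,"ry":0,"rz":0,"hand":0},{"x":0.8,"y":0,"z":0,"rx":0,"ry":0,"rz":0,"hand":0},{"x":0.9,"y":0,"z":0,"rx":0,"ry":0,"rz":0,"hand":0},{"x":0.9,"y":0,"z":0,"rx":0,"ry":0,"rz":0,"hand":0},{"x":0.9,"y":0,"z":0,"rx":0,"ry":0,"rz":0,"hand":0},{"x":0.9,"y":0,"z":0,"rx":0,"ry":0,"rz":0,"hand":0},{"x":0.9,"y":0,"z":0,"rx":0,"ry":0,"rz":0,"hand":0},{"x":0.9,"y":0,"z":0,"rx":0,"ry":0,"rz":0,"hand":0}]'
python3 look.py over1 post; python3 -c "
import cv2;i=cv2.imread('pics/over1.png')[170:290,240:400];cv2.imwrite('pics/over1c.png',cv2.resize(i,None,fx=4,fy=4,interpolation=2))"
```

```text
clock: 14.8
tcp_pos: [560.1, 200.5, 46.3]
orientation: [0.0, 0.736, 0.677, -0.001]
wrist_force: [-0.1, -6.8, -1.9]
finger_gap: 10.9
gripper_force: 59.4
[560.1 200.5  46.3] [-0.  0. -0. -0. -0. -0.]
post 0.6 [318.3 221.6] [561.4 239.9]
```

View pics/over1c.png

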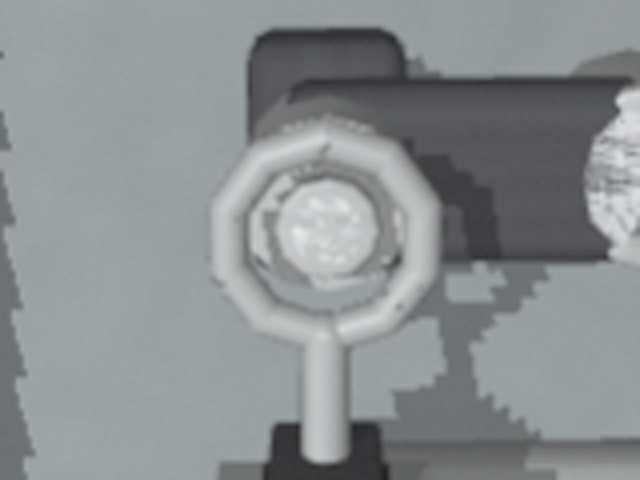

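The eye ring at crop (326,236) surrounds the post head at (327,229), which is centred once height parallax is allowed for. Lowering now.

```bash
python3 -m inch '[{"x":0,"y":0,"z":0.12,"rx":0,"ry":0,"rz":0,"hand":0},{"x":0,"y":0,"z":0.24,"rx":0,"ry":0,"rz":0,"hand":0},{"x":0,"y":0,"z":0.36,"rx":0,"ry":0,"rz":0,"hand":0},{"x":0,"y":0,"z":0.48,"rx":0,"ry":0,"rz":0,"hand":0},{"x":0,"y":0,"z":0.6,"rx":0,"ry":0,"rz":0,"hand":0},{"x":0,"y":0,"z":0.72,"rx":0,"ry":0,"rz":0,"hand":0},{"x":0,"y":0,"z":0.84,"rx":0,"ry":0,"rz":0,"hand":0},{"x":0,"y":0,"z":0.96,"rx":0,"ry":0,"rz":0,"hand":0},{"x":0,"y":0,"z":1.04,"rx":0,"ry":0,"rz":0,"hand":0},{"x":0,"y":0,"z":1.04,"rx":0,"ry":0,"rz":0,"hand":0}]'
```

```text
clock: 16.15
tcp_pos: [560.6, 200.6, 36.5]
orientation: [0.001, 0.736, 0.677, -0.0]
wrist_force: [-0.8, -5.3, 1.4]
finger_gap: 10.5
gripper_force: 59.8
```

```bash
python3 -m inch '[{"x":-0.1,"y":0,"z":0,"rx":0,"ry":0,"rz":0,"hand":0},{"x":-0.2,"y":0,"z":0,"rx":0,"ry":0,"rz":0,"hand":0},{"x":-0.3,"y":0,"z":0,"rx":0,"ry":0,"rz":0,"hand":0},{"x":-0.4,"y":0,"z":0,"rx":0,"ry":0,"rz":0,"hand":0},{"x":-0.45,"y":0,"z":0.03,"rx":0,"ry":0,"rz":0,"hand":0},{"x":-0.48,"y":0,"z":0.05,"rx":0,"ry":0,"rz":0,"hand":0},{"x":-0.5,"y":0,"z":0.05,"rx":0,"ry":0,"rz":0,"hand":0},{"x":-0.5,"y":0,"z":0.05,"rx":0,"ry":0,"rz":0,"hand":0},{"x":-0.5,"y":0,"z":0.05,"rx":0,"ry":0,"rz":0,"hand":0},{"x":-0.5,"y":0,"z":0.05,"rx":0,"ry":0,"rz":0,"hand":0}]'
```

```text
clock: 17.4
tcp_pos: [560.0, 196.0, 35.7]
orientation: [0.0, 0.736, 0.677, 0.0]
wrist_force: [0.1, -4.8, 2.5]
finger_gap: 11.0
gripper_force: 59.8
```

```bash
python3 -m inch '[{"x":-0.05,"y":0,"z":0,"rx":0,"ry":0,"rz":0,"hand":0},{"x":-0.1,"y":0,"z":0,"rx":0,"ry":0,"rz":0,"hand":0},{"x":-0.15,"y":0,"z":0,"rx":0,"ry":0,"rz":0,"hand":0},{"x":-0.15,"y":0,"z":0,"rx":0,"ry":0,"rz":0,"hand":0},{"x":-0.15,"y":0,"z":0,"rx":0,"ry":0,"rz":0,"hand":0},{"x":-0.15,"y":0,"z":0,"rx":0,"ry":0,"rz":0,"hand":0},{"x":-0.15,"y":0,"z":0,"rx":0,"ry":0,"rz":0,"hand":0},{"x":-0.15,"y":0,"z":0,"rx":0,"ry":0,"rz":0,"hand":0},{"x":-0.15,"y":0,"z":0,"rx":0,"ry":0,"rz":0,"hand":0},{"x":-0.15,"y":0,"z":0,"rx":0,"ry":0,"rz":0,"hand":0}]'
```

```text
clock: 18.65
tcp_pos: [559.9, 195.4, 35.7]
orientation: [-0.0, 0.735, 0.678, 0.001]
wrist_force: [1.0, 4.8, 0.4]
finger_gap: 10.8
gripper_force: 59.6
```

The force reversed to +4.8 N, so the eye bears on the neck. Releasing.

```bash
python3 -m inch '[{"x":0.05,"y":0,"z":0,"rx":0,"ry":0,"rz":0,"hand":1.1},{"x":0.05,"y":0,"z":0,"rx":0,"ry":0,"rz":0,"hand":1.3},{"x":0.05,"y":0,"z":0,"rx":0,"ry":0,"rz":0,"hand":1.6},{"x":0.05,"y":0,"z":0,"rx":0,"ry":0,"rz":0,"hand":2},{"x":0.05,"y":0,"z":0,"rx":0,"ry":0,"rz":0,"hand":2.6},{"x":0.05,"y":0,"z":0,"rx":0,"ry":0,"rz":0,"hand":3},{"x":0.05,"y":0,"z":0,"rx":0,"ry":0,"rz":0,"hand":3},{"x":0.05,"y":0,"z":0,"rx":0,"ry":0,"rz":0,"hand":3},{"x":0.05,"y":0,"z":0,"rx":0,"ry":0,"rz":0,"hand":3},{"x":0.05,"y":0,"z":0,"rx":0,"ry":0,"rz":0,"hand":3}]'
python3 look.py rel1 post eye:50 spring:50
```

```text
clock: 19.9
tcp_pos: [559.7, 195.1, 35.6]
orientation: [-0.0, 0.736, 0.677, -0.0]
wrist_force: [0.1, 0.1, -0.7]
finger_gap: 30.2
gripper_force: 0.0
[559.7 195.1  35.6] [-0. -0. -0.  0. -0. -0.]
spring 0.86 [319.1 312.5] [558.3 197.2]
```

Released with no force on the tool. Now I'll retreat straight up and check by numbers.

```bash
python3 -m inch '[{"x":0,"y":0,"z":-0.5,"rx":0,"ry":0,"rz":0,"hand":3},{"x":0,"y":0,"z":-1.2,"rx":0,"ry":0,"rz":0,"hand":3},{"x":0,"y":0,"z":-2.5,"rx":0,"ry":0,"rz":0,"hand":3},{"x":0,"y":0,"z":-4,"rx":0,"ry":0,"rz":0,"hand":3},{"x":0,"y":0,"z":-6,"rx":0,"ry":0,"rz":0,"hand":3},{"x":-1,"y":0,"z":-8,"rx":0,"ry":0,"rz":0,"hand":3},{"x":-2,"y":0,"z":-10,"rx":0,"ry":0,"rz":0,"hand":3},{"x":-3,"y":0,"z":-12,"rx":0,"ry":0,"rz":0,"hand":3},{"x":-4,"y":0,"z":-12,"rx":0,"ry":0,"rz":0,"hand":3},{"x":-4,"y":0,"z":-12,"rx":0,"ry":0,"rz":0,"hand":3}]'
sed -i 's/p.>.15/p'"'"']>.15/;s/d\[.p.\]\]/d["p"]/' look.py; python3 - <<'E'
from h import *
np.set_printoptions(precision=1,suppress=True)
st=get_state(); s=snapshot('wrist'); cv2.imwrite('pics/end.png',s['color'])
for q,z in (('post',50),('eye',50),('spring',50),('hook_tip',24),('slot_from',42)):
    for d in pinpoint('wrist',q)[:3]: print(q,round(d['p'],2),np.array(d['uv']),atz(s,d['uv'],z,st)[:2])
for c in ('side','scene'):
    b=snapshot(c)
    for q,z in (('eye',50),('spring',50),('mug',0),('tape',0),('driver',10)):
        for d in pinpoint(c,q)[:3]: print(c,q,round(d['p'],2),np.array(d['uv']),atz(b,d['uv'],z)[:2])
# ascii profile of eye/post neighbourhood
g=cv2.cvtColor(s['color'],cv2.COLOR_BGR2GRAY); u,v=proj(s,[562,238,52],st).astype(int); print(u,v)
for r in g[v-22:v+34:2,u-22:u+22]: print(''.join(' .:-=+*#%@'[min(9,int(x)//26)] for x in r))
E
```

```text
clock: 21.35
tcp_pos: [556.3, 154.6, 155.5]
orientation: [-0.0, 0.736, 0.677, -0.0]
wrist_force: [-1.0, 0.3, 0.6]
finger_gap: 29.9
gripper_force: 0.0
post 0.69 [320.5 120. ] [562.2 238.8]
eye 0.92 [321.9 129. ] [562.7 232.7]
hook_tip 0.55 [321.6 282.7] [551.9 103.7]
slot_from 0.78 [324.  332.8] [550.7  64.1]
slot_from 0.25 [521.6 326.9] [726.1  53.3]
side eye 0.88 [289.3 158.9] [552.6 223.3]
side eye 0.71 [479.8 373.3] [ 752.6 -299.5]
side eye 0.55 [262.3 315.8] [ 450.3 -133.7]
side spring 0.82 [295.5 165.1] [561.6 202.9]
side spring 0.63 [452.7 363.3] [ 718.8 -275.5]
side spring 0.6 [251.2 334.7] [ 428.7 -164.9]
side mug 0.97 [413.  235.6] [751.9  20.5]
side tape 0.93 [210.8 274.2] [372.4   6.1]
side tape 0.32 [365.6 139.8] [731.3 305.4]
side driver 0.94 [368.8 138.7] [735.6 296.2]
scene eye 0.9 [425.9 246.5] [571.5 235.4]
scene eye 0.78 [266.3 234.1] [ 514.5 -100.1]
scene eye 0.74 [161.8 325.1] [ 808.3 -259.8]
scene spring 0.93 [405.9 247.5] [574.4 193.3]
scene spring 0.84 [179.1 320.8] [ 797.7 -232.5]
scene spring 0.82 [256. 229.] [ 492.4 -124. ]
scene mug 0.65 [324.2 323.4] [751.
[... 752 characters left out ...]
##**#####**====+***+=::--
++++++++***+==****+*********======+***+=::::
++++++++***+==+**#**+==++=========+***+=::::
++++++++***+=-+********+========+==***+=::::
++++++++***++--=**#*****=======-:-+*#*+=::::
+++++++++****+=----=+*****+=--::=*##*+=:::::
+++++++++=+***+=-:::...::.....-+*#*+=-::....
++++++++++++****+++=-::::::=++*##++=--------
+++++++++++++***********+**###***+----=-----
++++++++++++++=+++*******++++=+=---=====-=--
+++++++++++++++++=--+****+=---======-====-=-
+++++++++++++++++==-+****+=-=-=====-===-----
+++++++++++++++++++++****+===-==========---=
+++++++++++++++++++++****+===----=++++======
+++++++++++++++++++++****+==+=---=-==+++++++
+++++++++++++++++++++****+==+++==----===++++
```

The eye encircles the post, drawn towards the bracket as it should be. The hook is in the slot and nothing else has moved beyond measuring noise. Handing in.

```bash
python3 -c "
from rig import job; print(job.close_job())"
```

```text
the job is handed in; nothing more can be done
None
```

The spring's hook is down through the bracket slot and its eye sits over the post. The let-go spring stayed stretched between the two, and the job was handed in at about 22 s of the 58 s allowed. Along the way the eye pressed on the post head once with about 14 N, and I backed off and went over it.

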